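# Slide the spacer block along the jig rail into its corner pocket

### The arm

A 6-joint arm with a two-finger parallel gripper is mounted at the origin on the work surface. World frame = base frame: x ahead of the robot, y to its left, z up, the work surface at z = 0. Lengths are in m, angles in degrees, forces in N, time in s.
With the tool pointing down it reaches from about 0.4 to 0.825 m from the base axis. Payload 7 kg.
Tool frame: the origin (TCP) lies on the centre line of the jaws, within the pads' length; the fingertips stand 11 mm ahead of it and the grasp point (between the pads) lies 8 mm behind it; z points along the fingers, y is the direction in which the jaws open and shut (so a half turn about z gives the same grasp; the last joint's range is limited). The gripper opens to 88 mm and grips with 3 to 60 N. Pads are 19 mm wide; open, the fingers measure 130 mm over their backs; the gripper's body (78 mm by 193 mm) begins 47 mm behind the grasp point.
Start: joints at [82.913, 20.546, 0.682, 0, -70.136, -16.507], TCP at [0.27, 0.619, 0.238] pointing down, gripper open.
Joint ranges: [-176.03, 176.03], [-82.01, 121.73], [-58.28, 71.71], [-173.87, 95.51], [-174.79, -0.11], [-173.66, 173.66]. Speed limits (degrees/s): [136.94, 136.94, 172.46, 180, 180, 180].

### API

Orientations are given as [roll, pitch, yaw] about the fixed x, y, z axes, in that order (R = Rz(yaw) Ry(pitch) Rx(roll)).
In Python, from plant import ctrl, cams, order gives the robot as it stands.
- The arm moves only by the tool jog_arm, never from a script. Its argument "motion" is a list of rows, each an object with "offset": the shift along the tool's x, y, z in mm, a list of three; "roll": the turn about the tool's z in rad; "hand": the finger opening in mm, from 0 to 87.6. A call has 1 to 20 rows; each row is the pose to reach, as a shift and turn from the pose commanded when the call began, along the tool's axes at that moment; what a row does not reach only later rows make up. A row lasts 1/12 s, in which the tool goes at most 41.7 mm and 7.16 degrees, less where a joint would pass 70% of its speed; a pose out of reach is approached as far as the arm can. A call with a gripper value outside its range is refused whole. The fingers move at their own pace and stop on an object; the grip force is fixed at half the most. Time passes only in rows, so rows that repeat a pose let the fingers close. It gives the time, the measured TCP pose, the force and the opening at its end, in the units of the state.
- ctrl.get_obs(): the state, without advancing time (a new reading comes with each control period).
- cams.snapshot(name): name is "scene" or "top" or "wrist"; returns a dict with "img" (400x640x3 uint8, red, green, blue), "K" (3x3 intrinsics, pixels), "cam_to_world" (4x4, takes a point from camera to world coordinates); the wrist camera has in their place "T_tool_cam" (4x4, takes a point from camera to tool coordinates, whose origin is the TCP and whose axes are the flange's). Camera axes: x right, y down, z forward; pixel columns grow to the right and rows downward; lengths in m; the calibration is good to about 2 mm. The wrist camera is an equidistant fisheye: a pixel r from the principal point sees the ray r / f radians off the axis. A picture is of the moment at which its call begins: read the wrist's pose just before it. There is no depth.
- order.close_job(): hands the job in, once; it reports no verdict.
The state is a dict: "clock": time; "joint_pos": joint angles; "qvel": joint speeds; "tau": joint torques, N m; "tool_pos": TCP position; "orientation": TCP orientation; "force": force on the tool from outside, world axes, zero at the start; "moment": the same for the moment, N m; "opening": finger opening in m.
Only numpy, scipy, OpenCV 4.12 (cv2) and the standard library are available. Lean on these libraries where they do the work, as an engineer would, in place of code of your own. Each camera call takes 0.05 s, during which the arm holds its last target. There are 200 camera calls.

### The job

Using only the fingertips, push the rectangular aluminium spacer block across the black plate until one long side lies flat against the rail, then slide it along, keeping it against the rail, until it is fully home against the stop in the corner pocket. Do not pick it up or tip it, leave everything else where it is, and finish with the hand clear.

Things in the scene. Friction and masses are not known exactly. Their poses are not given: they have to be found in the camera images.
- jig: the assembly jig, fixed to the table: a black plate 310 x 160 mm, spanning its x -165 to 145 mm and y -75 to 85 mm, top face 8 mm above the table. Origin at table height; x runs along the rail towards the pocket, y across the plate towards the rail, z up. Rail, stop and cheek are bare aluminium, tops 16 mm above the plate.
- rail_mid (a point): point on the foot of the rail's inner face (jig x 0, y 60, z 8 mm); axes as the jig's. The rail runs the plate's whole length and is 20 mm thick.
- block_mid (a point): centre (half-way up) of the loose rectangular spacer block, bare aluminium with two dark bolt holes, about 70 g: 50 mm along its x, 36 mm along its y, 14 mm high. It starts flat on the plate away from the rail, turned up to 0.5 rad from the jig's x, its centre 30 to 135 mm short (in jig x) of the jig's origin. Either end may lead.
- block: the same block; origin at the centre of its underside.
- home (a point): on the jig: where the block's centre lies when fully home, touching rail and stop (jig x 95, y 42, z 15 mm); axes as the jig's. The stop's face is at jig x 120. Opposite the rail a short cheek, face at y 21, runs from x 85 to 120 with a flared lead-in from about x 67: the pocket is 39 mm wide, 35 mm deep, open towards -x; the block's last 15 mm stick out.
- disc: round aluminium spacer, 30 mm across, 12 mm high, on the plate; origin at centre of its underside. Not to be used.
- standoff: upright brass stand-off, 14 mm across, 25 mm high, on the plate on the side away from the rail; origin at centre of its underside. Leave alone.
- gearmotor: small gearmotor lying on the table, 36 mm high, 110 mm long along its x. Leave alone.
- wheel: blue-faced wheel with black rim, 130 mm across, 17 mm high, flat on the table. Leave alone.
- remote: black remote control, 45 x 160 x 18 mm, on the table beyond the jig. Leave alone.
- bracket: aluminium angle bracket, 60 x 40 mm foot, 50 mm high, on the table. Leave alone.
- driver: screwdriver lying on the table. Leave alone.

How it is judged:
By the outcome, as a careful person would: the job done as asked, in the order asked, and still so for the second after the job is handed in, with the robot touching nothing.
It also fails if it takes over 64 s, if anything falls off the work surface, if the arm or the gripper's body presses on something with over 40 N, if the wrist force passes 120 N, or if a joint passes its speed limit or range.

## Working session

There is one attempt and no reset: what is moved stays moved. The work goes in short steps, Python scripts to look and compute and a tool call to move; the robot and the scene stay as the last step left them, time stands still between calls to the robot, and variables do not carry over. Pictures are saved under pics/ and viewed, about 8 in all and at most 12, crops included, and the job is handed in when it is done.

Besides the shell and the picture viewer there is one more tool, called after "Emit:" as a command line: name --argument value ..., lists and objects as JSON in quotes. jog_arm: Moves the arm, as the interface text tells. Its arguments: {"type":"object","properties":{"motion":{"type":"array"}},"required":["motion"]}

```bash
ls; mkdir -p pics
python3 - <<'E'
from plant import ctrl,cams,order
import cv2,numpy as np
print(ctrl.get_obs())
for n in("top","scene"):
    s=cams.snapshot(n); cv2.imwrite(f"pics/{n}0.png",s["img"][:,:,::-1]); print(n,s["K"],s["cam_to_world"])
    np.savez(f"pics/{n}0.npz",**s)
s=cams.snapshot("wrist"); print({k:v for k,v in s.items() if k!="img"}); cv2.imwrite("pics/wrist0.png",s["img"][:,:,::-1])
E
```

```text
pics
{'clock': 0.0, 'joint_pos': array([ 8.29126817e+01,  2.05899445e+01,  6.33926748e-01, -2.11295878e-02,
       -7.01368669e+01, -1.65071390e+01]), 'qvel': array([-0.07257116,  0.07469609, -0.01986219,  0.04790426,  0.03134073,
       -0.1305273 ]), 'tau': array([ 1.03595576e-03, -5.82718062e+01,  2.93056369e+01,  6.99696064e+00,
        6.87127031e-03, -1.67577477e-04]), 'tool_pos': array([0.2700008 , 0.61812274, 0.2366375 ]), 'orientation': array([ 1.79905299e+02, -7.34982715e-03, -2.36016466e+01]), 'force': array([ 0.64341481,  0.50600317, -0.31089197]), 'moment': array([ 0.00416234, -0.02902337,  0.03250386]), 'opening': 0.08753414981426451}
top [[368.82733158   0.         318.41856841]
 [  0.         368.82733158 202.98674861]
 [  0.           0.           1.        ]] [[ 1.11476086e-01 -9.72017936e-01  2.06770922e-01  3.20956654e-01]
 [-9.93766694e-01 -1.08844506e-01  2.40962771e-02 -9.18227373e-03]
 [-9.16134532e-04 -2.08168214e-01 -9.78092611e-01  1.22516454e+00]
 [ 0.00000000e+00  0.00000000e+00  0.00000000e+00  1.00000000e+00]]
scene [[404.63482526   0.         315.50576582]
 [  0.         404.63482526 195.78701485]
 [  0.           0.           1.        ]] [[-0.79966521  0.4987826  -0.3342925   0.94415813]
 [ 0.60041494  0.65856146 -0.45365042  0.46774001]
 [-0.00612079 -0.56348267 -0.82610521  0.89209196]
 [ 0.          0.          0.          1.        ]]
{'K': array([[309.70691629,   0.        , 320.65354936],
       [  0.        , 309.70691629, 205.21491425],
       [  0.        ,   0.        ,   1.        ]]), 'T_tool_cam': array([[ 6.38870245e-04, -9.54995142e-01, -2.96620751e-01,
         8.07603554e-02],
       [ 9.99999718e-01,  7.27315625e-04, -1.87825103e-04,
         1.63894599e-03],
       [ 3.95108968e-04, -2.96620548e-01,  9.54995337e-01,
        -1.47259603e-01],
       [ 0.00000000e+00,  0.00000000e+00,  0.00000000e+00,
         1.00000000e+00]])}
```

View pics/top0.png

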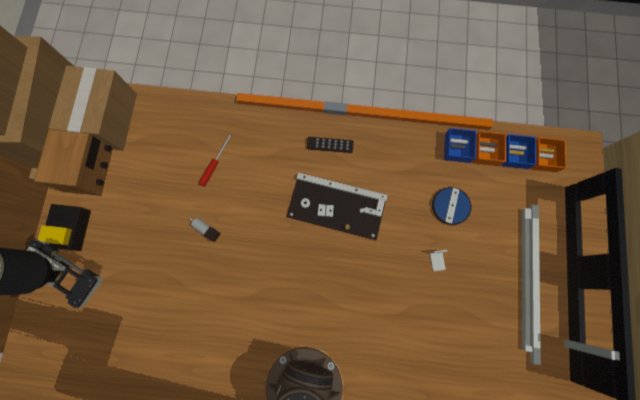

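View pics/scene0.png

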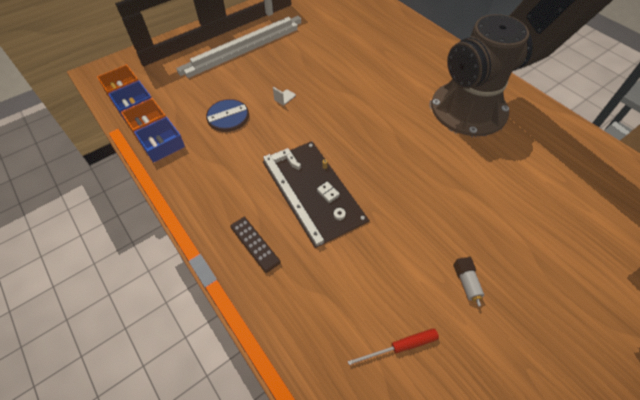

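The top view shows the plate spanning about (288..386, 173..240), with the rail on the upper edge and the pocket at upper right (375,208). The block is at (325,210), the disc at (305,203) and the stand-off at (347,227). The scene view agrees. Next I'll convert these to world positions.

```bash
cat > h.py <<'E'
import numpy as np,cv2
from scipy.spatial.transform import Rotation as R
def ray_plane(o,d,z): 
    d=np.atleast_2d(d); return o+d*((z-o[2])/d[:,2])[:,None]
def pin(s,px,z):
    px=np.atleast_2d(px).astype(float); K=s["K"];T=s["cam_to_world"]
    d=np.c_[(px-K[:2,2])/K[0,0],np.ones(len(px))]@T[:3,:3].T
    return ray_plane(T[:3,3],d,z)
def tool(o): 
    T=np.eye(4);T[:3,:3]=R.from_euler("xyz",o["orientation"],degrees=True).as_matrix();T[:3,3]=o["tool_pos"];return T
def fish(s,To,px,z):
    px=np.atleast_2d(px).astype(float);K=s["K"];T=To@s["T_tool_cam"]
    v=(px-K[:2,2])/K[0,0];r=np.linalg.norm(v,axis=1,keepdims=True)
    d=np.c_[v/r*np.sin(r),np.cos(r)]@T[:3,:3].T
    return ray_plane(T[:3,3],d,z)
def fishproj(s,To,P):
    K=s["K"];T=np.linalg.inv(To@s["T_tool_cam"]);p=np.atleast_2d(P)@T[:3,:3].T+T[:3,3]
    n=np.linalg.norm(p[:,:2],axis=1);th=np.arctan2(n,p[:,2])
    return p[:,:2]/n[:,None]*th[:,None]*K[0,0]+K[:2,2]
E
python3 - <<'E'
from h import *
for n in("top","scene"):
    s=dict(np.load(f"pics/{n}0.npz")); g=s["img"].max(axis=2)
    m=(g<75).astype(np.uint8)
    x0,x1,y0,y1=(280,395,165,245) if n=="top" else (255,375,135,250)
    M=np.zeros_like(m);M[y0:y1,x0:x1]=m[y0:y1,x0:x1]
    c=max(cv2.findContours(M,cv2.RETR_EXTERNAL,2)[0],key=cv2.contourArea)
    h=cv2.convexHull(c);q=cv2.approxPolyDP(h,4,True)[:,0]
    print(n,cv2.contourArea(c)); print(np.c_[q,pin(s,q,.008)[:,:2].round(4)])
s=dict(np.load("pics/top0.npz"))
for k,p,z in(("block",(325.5,210.5),.022),("disc",(305.5,203),.02),("standoff",(347.5,227),.033),("stopcorner",(384.5,193),.024),("rail L",(297,175),.024)):print(k,pin(s,p,z)[0].round(4))
E
```

```text
top 3267.5
[[ 2.970e+02  1.800e+02  6.500e-01  1.025e-01]
 [ 3.760e+02  1.990e+02  6.136e-01 -1.712e-01]
 [ 3.760e+02  2.380e+02  4.818e-01 -1.816e-01]
 [ 2.870e+02  2.160e+02  5.223e-01  1.204e-01]]
scene 3821.0
[[ 3.070e+02  1.440e+02  4.970e-01 -1.779e-01]
 [ 3.150e+02  1.470e+02  4.854e-01 -1.547e-01]
 [ 3.680e+02  2.200e+02  5.248e-01  1.222e-01]
 [ 3.250e+02  2.420e+02  6.502e-01  1.061e-01]
 [ 2.770e+02  1.630e+02  6.056e-01 -1.718e-01]]
block [ 0.5526 -0.0058  0.022 ]
disc [0.5709 0.0634 0.02  ]
standoff [ 0.504  -0.0829  0.033 ]
stopcorner [ 0.6335 -0.1957  0.024 ]
rail L [0.6631 0.1032 0.024 ]
```

Emit:
jog_arm --motion '[{"offset":[488,494,0],"roll":-0.28,"hand":0},{"offset":[488,494,0],"roll":-0.28,"hand":0},{"offset":[488,494,0],"roll":-0.28,"hand":0},{"offset":[488,494,0],"roll":-0.28,"hand":0},{"offset":[488,494,0],"roll":-0.28,"hand":0},{"offset":[488,494,0],"roll":-0.28,"hand":0},{"offset":[488,494,0],"roll":-0.28,"hand":0},{"offset":[488,494,0],"roll":-0.28,"hand":0},{"offset":[488,494,0],"roll":-0.28,"hand":0},{"offset":[488,494,0],"roll":-0.28,"hand":0},{"offset":[488,494,0],"roll":-0.28,"hand":0},{"offset":[488,494,0],"roll":-0.28,"hand":0},{"offset":[488,494,0],"roll":-0.28,"hand":0},{"offset":[488,494,0],"roll":-0.28,"hand":0},{"offset":[488,494,0],"roll":-0.28,"hand":0},{"offset":[488,494,0],"roll":-0.28,"hand":0},{"offset":[488,494,0],"roll":-0.28,"hand":0},{"offset":[488,494,0],"roll":-0.28,"hand":0},{"offset":[488,494,0],"roll":-0.28,"hand":0},{"offset":[488,494,0],"roll":-0.28,"hand":0}]'

```text
clock: 1.82
tool_pos: [0.5193, -0.0295, 0.2373]
orientation: [180.0, 0.0, -7.6]
force: [-0.3, 1.0, -0.0]
opening: 0.0008
```

```bash
cat >> h.py <<'E'
def snap(name):
    from plant import ctrl,cams
    o=ctrl.get_obs();s=cams.snapshot("wrist");cv2.imwrite(f"pics/{name}.png",s["img"][:,:,::-1])
    np.savez(f"pics/{name}.npz",To=tool(o),**s)
    print("t",o["clock"],"pos",o["tool_pos"].round(4),"rpy",o["orientation"].round(2),"F",o["force"].round(1),"open",round(o["opening"],4))
    return s,tool(o)
E
python3 -c "
from h import *
snap('w1')"
```

```text
t 1.8167 pos [ 0.5193 -0.0295  0.2373] rpy [ 1.80e+02  4.00e-02 -7.61e+00] F [-0.3  1.  -0. ] open 0.0008
```

View pics/w1.png

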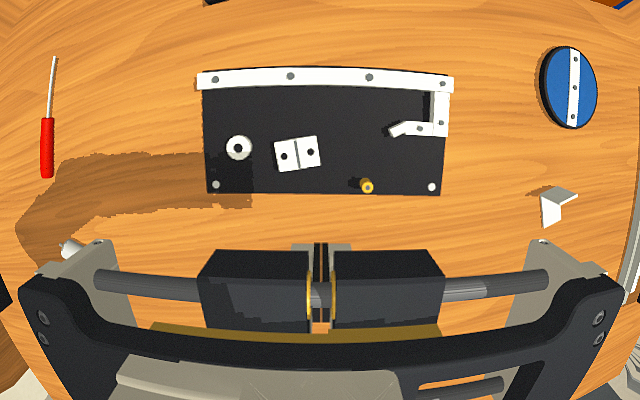

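The wrist view shows the rail foot at row ~88, the stop face at column ~432, the block at (297,153) tilted slightly CCW, the disc at (238,147) and the stand-off at (367,187). Now I'll measure these.

```bash
cat >> h.py <<'E'
def fitline(P):
    for _ in range(3):
        v=cv2.fitLine(P[:,:2].astype(np.float32),cv2.DIST_HUBER,0,.001,.001).ravel()
        r=(P[:,0]-v[2])*v[1]-(P[:,1]-v[3])*v[0]; P=P[abs(r)<max(.0015,2*r.std())]
    return v,r.std()
def blockrect(s,To,c,win=45):
    """block top at z .022 -> centre, long-axis heading deg; c approx pixel"""
    hsv=cv2.cvtColor(s["img"],cv2.COLOR_RGB2HSV); m=((hsv[...,2]>150)&(hsv[...,1]<60)).astype(np.uint8)
    n,l,st,ce=cv2.connectedComponentsWithStats(m); pts=[]
    for i in range(1,n):
        if st[i,4]>20 and np.linalg.norm(ce[i]-c)<win and st[i,2]<90: pts.append(np.argwhere(l==i)[:,::-1]+0.)
    P=fish(s,To,np.vstack(pts),.022)[:,:2].astype(np.float32)
    return cv2.minAreaRect((P*1000)),P
E
python3 - <<'E'
from h import *
s=dict(np.load("pics/w1.npz"));To=s["To"];g=s["img"].max(axis=2).astype(float)
# rail foot: per column dark->bright going up
def edge(line,th): 
    i=np.argmax(line>th); return i-(line[i]-th)/(line[i]-line[i-1])
pts=[(c,100-edge(g[100:60:-1,c],110)) for c in range(212,425,3)]
v,e=fitline(fish(s,To,pts,.008));print("rail",v,e,np.degrees(np.arctan2(v[1],v[0])))
rail=v
pts=[(420+edge(g[r,420:450],110),r) for r in range(95,118,2)]
v2,e2=fitline(fish(s,To,pts,.008));print("stop",v2,e2,np.degrees(np.arctan2(v2[1],v2[0])))
b,P=blockrect(s,To,(297,153),35);print("block",b)
for k,p,z in(("FL",(207,193),.008),("FR",(441,195.5),.008),("disc",(238.5,147.5),.02),("standoff",(367.5,187),.033)):print(k,fish(s,To,p,z)[0])
E
```

```text
rail [ 0.14306208  0.9897137   0.62951636 -0.05874508] 0.0001785496857853147 81.77492
stop [ 0.9910504  -0.13348827  0.59248316 -0.1778152 ] 0.00013923552127721684 -7.671212
block ((553.811767578125, -7.3775634765625), (36.98262405395508, 50.87232971191406), 0.964587926864624)
FL [0.51910165 0.12001963 0.008     ]
FR [ 0.47504935 -0.18638018  0.008     ]
disc [0.57163602 0.06186539 0.02      ]
standoff [ 0.50540216 -0.08485757  0.033     ]
```

Emit:
jog_arm --motion '[{"offset":[-10,-32,40],"roll":0.0105,"hand":0},{"offset":[-10,-32,80],"roll":0.0105,"hand":0},{"offset":[-10,-32,120],"roll":0.0105,"hand":0},{"offset":[-10,-32,155],"roll":0.0105,"hand":0},{"offset":[-10,-32,180],"roll":0.0105,"hand":0},{"offset":[-10,-32,195],"roll":0.0105,"hand":0},{"offset":[-10,-32,205],"roll":0.0105,"hand":0},{"offset":[-10,-32,211],"roll":0.0105,"hand":0},{"offset":[-10,-32,214],"roll":0.0105,"hand":0},{"offset":[-10,-32,214],"roll":0.0105,"hand":0},{"offset":[-10,-32,214],"roll":0.0105,"hand":0},{"offset":[-10,-32,214],"roll":0.0105,"hand":0}]'

```text
clock: 2.87
tool_pos: [0.5147, 0.0039, 0.0246]
orientation: [-179.9, -0.1, -8.1]
force: [0.4, -0.4, 0.5]
opening: 0.0002
```

```bash
cat >> h.py <<'E'
JX=np.array([-.1426,-.9898]);JY=np.array([.9898,-.1426]);JO=np.array([-.0285,.5715])
def jig(P): P=np.atleast_2d(P)[:,:2]; return (P@np.c_[JX,JY]-JO)*1000
E
python3 -c "
from h import *
s,T=snap('w2');print(jig(T[:3,3]))"
```

```text
t 2.8667 pos [0.5147 0.0039 0.0246] rpy [-1.7994e+02 -1.0000e-01 -8.1500e+00] F [ 0.4 -0.4  0.5] open 0.0002
[[-48.73374951 -62.63295649]]
```

View pics/w2.png

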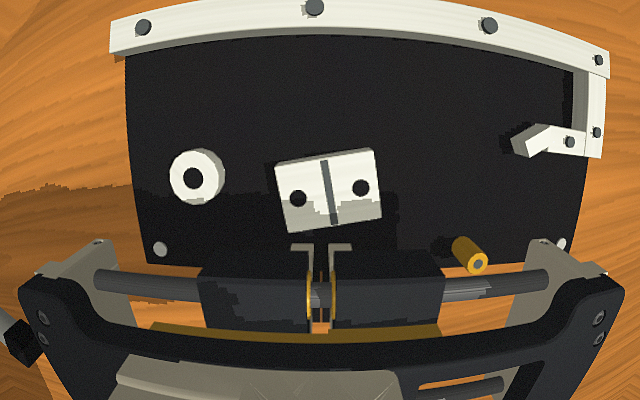

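The block is CCW by about 9° and the fingertips sit just short of its long side, at (321,245). I'll start pushing towards the rail.

Emit:
jog_arm --motion '[{"offset":[3,1,1.5],"roll":0,"hand":0},{"offset":[6,2,1.5],"roll":0,"hand":0},{"offset":[9,2,1.5],"roll":0,"hand":0},{"offset":[12,2,1.5],"roll":0,"hand":0},{"offset":[15,2,1.5],"roll":0,"hand":0},{"offset":[18,2,1.5],"roll":0,"hand":0},{"offset":[21,2,1.5],"roll":0,"hand":0},{"offset":[24,2,1.5],"roll":0,"hand":0},{"offset":[27,2,1.5],"roll":0,"hand":0},{"offset":[30,2,1.5],"roll":0,"hand":0},{"offset":[33,2,1.5],"roll":0,"hand":0},{"offset":[36,2,1.5],"roll":0,"hand":0},{"offset":[38,2,1.5],"roll":0,"hand":0},{"offset":[38,2,1.5],"roll":0,"hand":0}]'

```text
clock: 4.08
tool_pos: [0.5518, -0.0038, 0.022]
orientation: [-180.0, -0.0, -8.2]
force: [-0.2, 0.3, -0.3]
opening: 0.0005
```

```bash
python3 -c "
from h import *
s,T=snap('w3');print(jig(T[:3,3]))"
```

```text
t 4.0833 pos [ 0.5518 -0.0038  0.022 ] rpy [-1.80e+02 -2.00e-02 -8.15e+00] F [-0.2  0.3 -0.3] open 0.0005
[[-46.3903668  -24.78735997]]
```

View pics/w3.png

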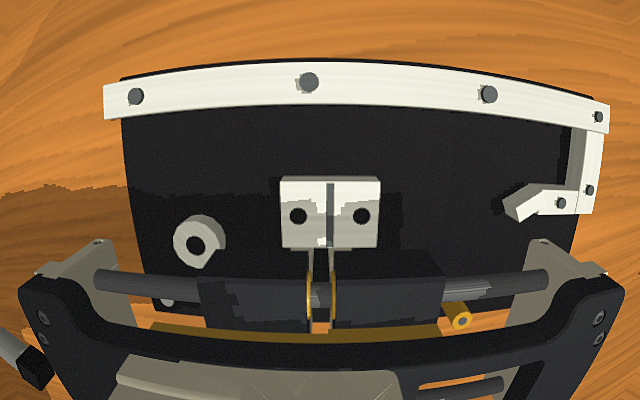

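The block is now square with the rail and flat on the fingertips, centred at (330,212). I'll keep pushing.

Emit:
jog_arm --motion '[{"offset":[3,0,0],"roll":0,"hand":0},{"offset":[6,0,0],"roll":0,"hand":0},{"offset":[9,0,0],"roll":0,"hand":0},{"offset":[12,0,0],"roll":0,"hand":0},{"offset":[15,0,0],"roll":0,"hand":0},{"offset":[18,0,0],"roll":0,"hand":0},{"offset":[21,0,0],"roll":0,"hand":0},{"offset":[24,0,0],"roll":0,"hand":0},{"offset":[27,0,0],"roll":0,"hand":0},{"offset":[30,0,0],"roll":0,"hand":0},{"offset":[32,0,0],"roll":0,"hand":0},{"offset":[34,0,0],"roll":0,"hand":0},{"offset":[36,0,0],"roll":0,"hand":0},{"offset":[36,0,0],"roll":0,"hand":0}]'

```text
clock: 5.3
tool_pos: [0.5874, -0.0089, 0.0221]
orientation: [-180.0, -0.0, -8.2]
force: [-0.2, 0.4, -0.5]
opening: 0.0004
```

Run:
```python
from h import *
d=dict(np.load("pics/w3.npz"));b,P=blockrect(d,d["To"],(330,212),40);print("w3",b,jig(np.array(b[0])/1000))
s,T=snap('w4');print(jig(T[:3,3]))
px=fishproj(s,T,np.array([*(JX*(-.0435+JO[0])+JY*(.038+JO[1])),.022]))
print(px)
cv2.imwrite("pics/w4c.png",cv2.resize(s["img"][110:290,210:450,::-1],None,fx=3,fy=3))
```

```text
Traceback (most recent call last):
  File "h.py", line 37, in blockrect
    P=fish(s,To,np.vstack(pts),.022)[:,:2].astype(np.float32)
                ~~~~~~~~~^^^^^
ValueError: need at least one array to concatenate
```

Run:
```python
from h import *
s,T=snap('w4');print(jig(T[:3,3]))
cv2.imwrite("pics/w4c.png",cv2.resize(s["img"][100:290,200:460,::-1],None,fx=3,fy=3))
```

```text
t 5.3 pos [ 0.5874 -0.0089  0.0221] rpy [-1.80e+02 -2.00e-02 -8.15e+00] F [-0.2  0.4 -0.5] open 0.0004
[[-46.43407811  11.18715336]]
```

View pics/w4c.png

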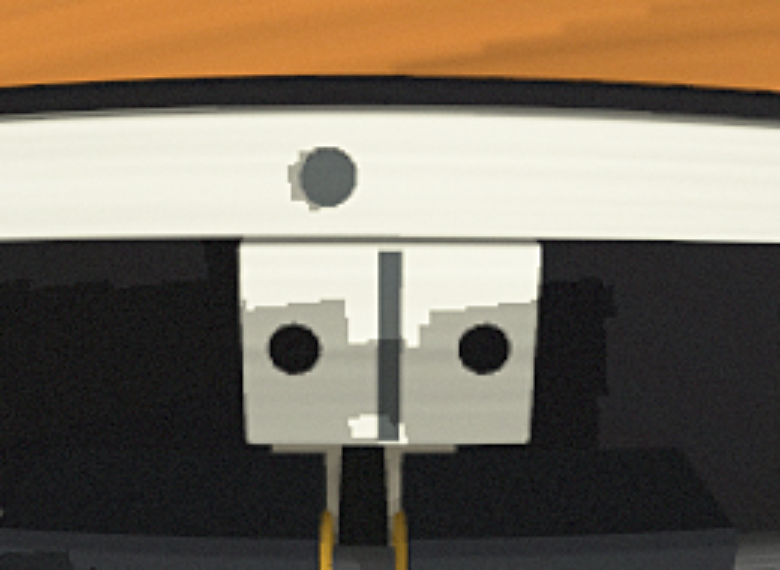

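Emit:
jog_arm --motion '[{"offset":[1,0,0],"roll":0,"hand":0},{"offset":[2,0,0],"roll":0,"hand":0},{"offset":[2.5,0,0],"roll":0,"hand":0},{"offset":[3,0,0],"roll":0,"hand":0},{"offset":[3.5,0,0],"roll":0,"hand":0},{"offset":[3.5,0,0],"roll":0,"hand":0}]'

```text
clock: 5.85
tool_pos: [0.5891, -0.0094, 0.0218]
orientation: [180.0, 0.1, -8.2]
force: [-5.1, 3.2, 3.3]
opening: 0.0008
```

Run:
```python
from h import *
s,T=snap('w5');print(jig(T[:3,3]))
d=dict(np.load("pics/w4.npz"))
print("w4 edges",jig(fish(d,d["To"],[(330,180.3),(330,247.7),(284,247),(376,247),(280,181),(380,181)],.022)).round(1),jig(fish(d,d["To"],[(260,180),(400,180.5)],.008)).round(1))
```

```text
t 5.85 pos [ 0.5891 -0.0094  0.0218] rpy [ 1.7998e+02  1.3000e-01 -8.1700e+00] F [-5.1  3.2  3.3] open 0.0008
[[-46.21128738  12.89239555]]
w4 edges [[-40.3  58.5]
 [-39.9  22.5]
 [-64.1  22.7]
 [-15.5  22.7]
 [-64.8  58.2]
 [-15.6  58.3]] [[-77.6  55.6]
 [ -1.6  55.6]]
```

The block is seated against the rail: contact force is about 6 N, and the rear corners read equal at y 22.7 before the last 1.7 mm. Next I'll back off, lift and go behind its trailing end.

Emit:
jog_arm --motion '[{"offset":[-4,0,0],"roll":0,"hand":0},{"offset":[-12,0,0],"roll":0,"hand":0},{"offset":[-12,0,-15],"roll":0,"hand":0},{"offset":[-12,0,-38],"roll":0,"hand":0},{"offset":[-12,-30,-38],"roll":0,"hand":0},{"offset":[5,-58,-38],"roll":0,"hand":0},{"offset":[25,-58,-38],"roll":0,"hand":0},{"offset":[25,-58,-38],"roll":0,"hand":0},{"offset":[25,-58,-20],"roll":0,"hand":0},{"offset":[25,-58,-8],"roll":0,"hand":0},{"offset":[25,-58,0],"roll":0,"hand":0},{"offset":[25,-58,0],"roll":0,"hand":0},{"offset":[25,-58,0],"roll":0,"hand":0}]'

```text
clock: 6.98
tool_pos: [0.6228, 0.0441, 0.0217]
orientation: [180.0, 0.1, -8.2]
force: [-0.3, -0.3, 0.6]
opening: 0.0003
```

Run:
```python
from h import *
s,T=snap('w6');print(jig(T[:3,3]))
```

```text
t 6.9833 pos [0.6228 0.0441 0.0217] rpy [ 1.7996e+02  6.0000e-02 -8.1600e+00] F [-0.3 -0.3  0.6] open 0.0003
[[-103.97749692   38.66949606]]
```

View pics/w6.png

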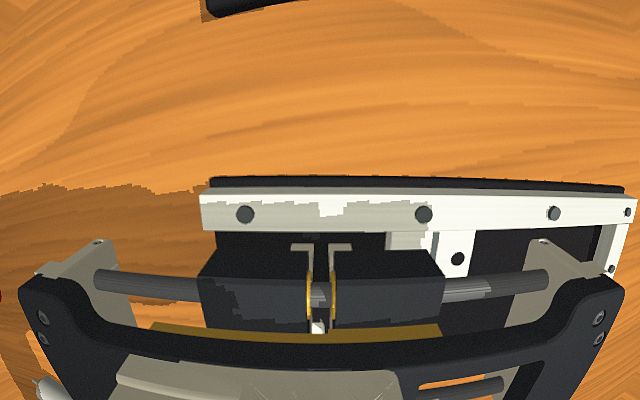

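The trailing end is at (385,240), flush with the rail, and the fingertips are 25 mm behind it. Pushing along the rail.

Emit:
jog_arm --motion '[{"offset":[0,6,0],"roll":0,"hand":0},{"offset":[0,12,0],"roll":0,"hand":0},{"offset":[0,17,0],"roll":0,"hand":0},{"offset":[0,20,0],"roll":0,"hand":0},{"offset":[0,23,0],"roll":0,"hand":0},{"offset":[0.2,26,0],"roll":0,"hand":0},{"offset":[0.4,29,0],"roll":0,"hand":0},{"offset":[0.6,32,0],"roll":0,"hand":0},{"offset":[0.8,35,0],"roll":0,"hand":0},{"offset":[1,38,0],"roll":0,"hand":0},{"offset":[1.2,41,0],"roll":0,"hand":0},{"offset":[1.4,44,0],"roll":0,"hand":0},{"offset":[1.6,47,0],"roll":0,"hand":0},{"offset":[1.8,50,0],"roll":0,"hand":0},{"offset":[2,53,0],"roll":0,"hand":0},{"offset":[2.2,56,0],"roll":0,"hand":0},{"offset":[2.4,59,0],"roll":0,"hand":0},{"offset":[2.6,62,0],"roll":0,"hand":0},{"offset":[2.8,65,0],"roll":0,"hand":0},{"offset":[2.8,65,0],"roll":0,"hand":0}]'

```text
clock: 8.7
tool_pos: [0.6169, -0.0209, 0.0221]
orientation: [180.0, -0.0, -8.2]
force: [0.1, -0.6, 0.4]
opening: 0.0004
```

Run:
```python
from h import *
s,T=snap('w7');print(jig(T[:3,3]))
cv2.imwrite("pics/w7c.png",cv2.resize(s["img"][150:310,190:590,::-1],None,fx=2,fy=2))
```

```text
t 8.7 pos [ 0.6169 -0.0209  0.0221] rpy [179.99  -0.    -8.17] F [ 0.1 -0.6  0.4] open 0.0004
[[-38.79514171  42.05725839]]
```

View pics/w7c.png

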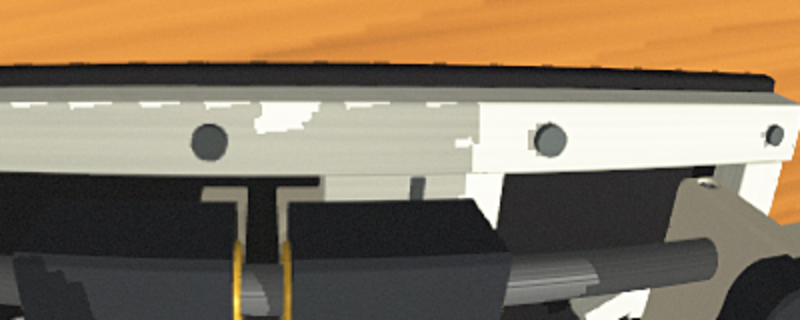

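Emit:
jog_arm --motion '[{"offset":[0,3,0],"roll":0,"hand":0},{"offset":[0.1,6,0],"roll":0,"hand":0},{"offset":[0.2,9,0],"roll":0,"hand":0},{"offset":[0.3,12,0],"roll":0,"hand":0},{"offset":[0.4,15,0],"roll":0,"hand":0},{"offset":[0.5,18,0],"roll":0,"hand":0},{"offset":[0.6,21,0],"roll":0,"hand":0},{"offset":[0.7,24,0],"roll":0,"hand":0},{"offset":[0.8,27,0],"roll":0,"hand":0},{"offset":[0.9,30,0],"roll":0,"hand":0},{"offset":[1,33,0],"roll":0,"hand":0},{"offset":[1.1,36,0],"roll":0,"hand":0},{"offset":[1.2,39,0],"roll":0,"hand":0},{"offset":[1.3,42,0],"roll":0,"hand":0},{"offset":[1.4,45,0],"roll":0,"hand":0},{"offset":[1.5,48,0],"roll":0,"hand":0},{"offset":[1.6,51,0],"roll":0,"hand":0},{"offset":[1.7,54,0],"roll":0,"hand":0},{"offset":[1.7,54,0],"roll":0,"hand":0}]'

```text
clock: 10.33
tool_pos: [0.6109, -0.0746, 0.0221]
orientation: [180.0, -0.0, -8.2]
force: [-0.7, 0.1, -1.1]
opening: 0.0005
```

Run:
```python
from h import *
s,T=snap('w8');print(jig(T[:3,3]))
from plant import cams
t=cams.snapshot("top");a=cv2.resize(t["img"][165:245,280:400,::-1],None,fx=5,fy=5,interpolation=cv2.INTER_CUBIC)
b=cv2.resize(s["img"][190:290,260:560,::-1],(600,200));cv2.imwrite("pics/w8c.png",np.vstack([a[:390],b]))
```

```text
t 10.3333 pos [ 0.6109 -0.0746  0.0221] rpy [179.99  -0.    -8.17] F [-0.7  0.1 -1.1] open 0.0005
[[15.19570032 43.78765534]]
```

View pics/w8c.png

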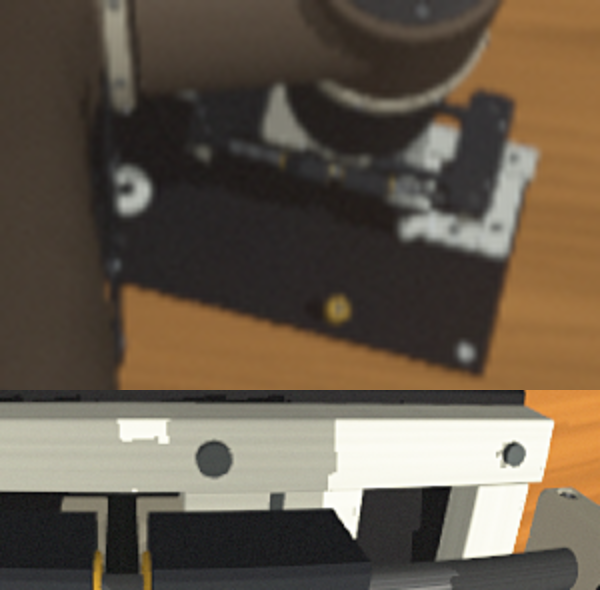

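The leading end (wrist crop x≈360) is straight and flush with the rail, with the stop ahead at x≈445. I'll push on into the pocket.

Emit:
jog_arm --motion '[{"offset":[0,3,0],"roll":0,"hand":0},{"offset":[0,6,0],"roll":0,"hand":0},{"offset":[0,9,0],"roll":0,"hand":0},{"offset":[0,12,0],"roll":0,"hand":0},{"offset":[0,15,0],"roll":0,"hand":0},{"offset":[0,18,0],"roll":0,"hand":0},{"offset":[0,21,0],"roll":0,"hand":0},{"offset":[0,24,0],"roll":0,"hand":0},{"offset":[0,27,0],"roll":0,"hand":0},{"offset":[0,30,0],"roll":0,"hand":0},{"offset":[0,33,0],"roll":0,"hand":0},{"offset":[0,35,0],"roll":0,"hand":0},{"offset":[0,36,0],"roll":0,"hand":0},{"offset":[0,36,0],"roll":0,"hand":0}]'

```text
clock: 11.6
tool_pos: [0.6057, -0.1099, 0.022]
orientation: [180.0, 0.0, -8.2]
force: [-0.5, -0.2, 0.5]
opening: 0.0005
```

Emit:
jog_arm --motion '[{"offset":[0,0.7,0],"roll":0,"hand":0},{"offset":[0,1.4,0],"roll":0,"hand":0},{"offset":[0,2,0],"roll":0,"hand":0},{"offset":[0,2,0],"roll":0,"hand":0}]'

```text
clock: 11.93
tool_pos: [0.6057, -0.1112, 0.022]
orientation: [-180.0, -0.0, -8.2]
force: [0.1, 3.1, -0.2]
opening: 0.001
```

Emit:
jog_arm --motion '[{"offset":[0,0.8,0],"roll":0,"hand":0},{"offset":[0,1.6,0],"roll":0,"hand":0},{"offset":[0,1.6,0],"roll":0,"hand":0},{"offset":[0,1.6,0],"roll":0,"hand":0}]'

```text
clock: 12.27
tool_pos: [0.6057, -0.1113, 0.022]
orientation: [-179.9, -0.0, -8.1]
force: [0.1, 11.4, 0.7]
opening: 0.0004
```

Run:
```python
from h import *
s,T=snap('w9');print(jig(T[:3,3]))
```

```text
t 12.2667 pos [ 0.6057 -0.1113  0.022 ] rpy [-1.7989e+02 -4.0000e-02 -8.1500e+00] F [ 0.1 11.4  0.7] open 0.0004
[[52.33526547 43.91163881]]
```

Hard contact at 11 N. Backing off and lifting to look.

Emit:
jog_arm --motion '[{"offset":[0,-5,0],"roll":0,"hand":0},{"offset":[0,-25,0],"roll":0,"hand":0},{"offset":[0,-25,-20],"roll":0,"hand":0},{"offset":[0,-25,-50],"roll":0,"hand":0},{"offset":[-30,0,-80],"roll":0,"hand":0},{"offset":[-60,20,-110],"roll":0,"hand":0},{"offset":[-80,40,-110],"roll":0,"hand":0},{"offset":[-80,40,-110],"roll":0,"hand":0},{"offset":[-80,40,-110],"roll":0,"hand":0},{"offset":[-80,40,-110],"roll":0,"hand":0}]'

```text
clock: 13.15
tool_pos: [0.5206, -0.1418, 0.1325]
orientation: [180.0, -0.1, -8.2]
force: [0.2, 0.6, -0.1]
opening: 0.0004
```

Run:
```python
from h import *
s,T=snap('w10');print(jig(T[:3,3]))
def W(x,y,z):return [*(JX*(x/1000+JO[0])+JY*(y/1000+JO[1])),z/1000]
p=fishproj(s,T,[W(95,42,22)])[0].astype(int);print(p)
x,y=max(p[0]-90,0),max(p[1]-65,0);print(x,y)
cv2.imwrite("pics/w10c.png",cv2.resize(s["img"][y:y+140,x:x+190,::-1],None,fx=4,fy=4,interpolation=cv2.INTER_CUBIC))
```

```text
t 13.15 pos [ 0.5206 -0.1418  0.1325] rpy [ 1.7999e+02 -5.0000e-02 -8.1800e+00] F [ 0.2  0.6 -0.1] open 0.0004
[[ 94.61088086 -36.0380892 ]]
[319 114]
229 49
```

View pics/w10c.png

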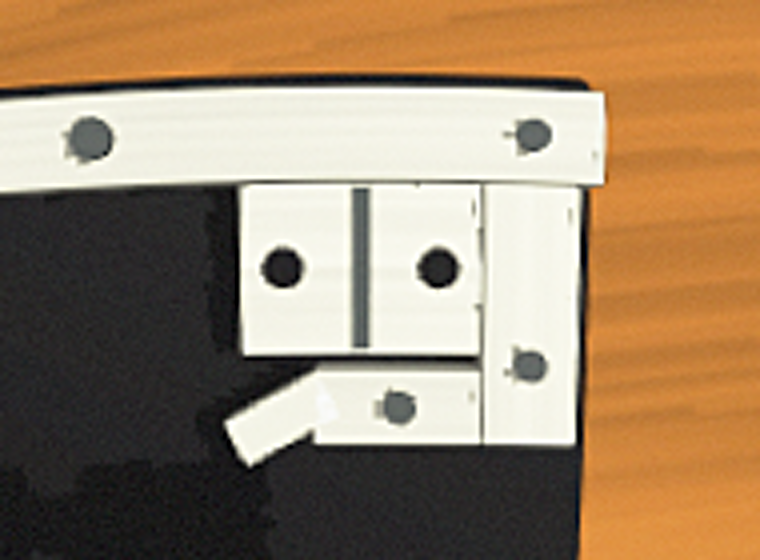

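The block sits square in the corner pocket with no gap at rail or stop, and an even dark gap of about 3 mm at the cheek. I'll check that numerically and check the other objects.

Run:
```python
from h import *
s=dict(np.load("pics/w10.npz"));T=s["To"]
px=lambda u,v:(229+u/4,49+v/4)
print("block TL,BL,BR,TR",jig(fish(s,T,[px(241,185),px(241,355),px(478,355),px(478,185)],.022)).round(1).tolist())
hsv=cv2.cvtColor(s["img"],cv2.COLOR_RGB2HSV)
m=((hsv[...,0]>15)&(hsv[...,0]<32)&(hsv[...,1]>120)).astype(np.uint8)
from plant import cams
t=cams.snapshot("top"); t0=np.load("pics/top0.npz")
a=cv2.absdiff(t["img"],t0["img"]).max(2);a=(a>60).astype(np.uint8);print("top diff at standoff/disc",a[222:232,342:352].sum(),a[197:209,299:311].sum())
cv2.imwrite("pics/end.png",np.vstack([cv2.resize(s["img"],(640,400))[:,:,::-1][:300],cv2.resize(t["img"][120:275,190:500,::-1],(640,290))]))
```

```text
block TL,BL,BR,TR [[70.4, 58.6], [70.1, 23.1], [119.3, 23.1], [118.9, 58.6]]
top diff at standoff/disc 0 54
```

View pics/end.png

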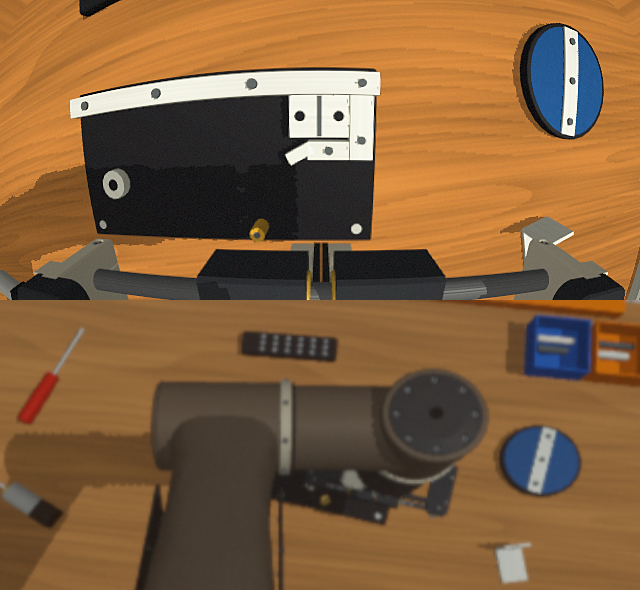

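Run:
```python
from h import *
s=dict(np.load("pics/w10.npz"));T=s["To"]
print("disc, standoff",jig(fish(s,T,(116,184),.02)),jig(fish(s,T,(257,235),.033)))
print("rail top inner edge",jig(fish(s,T,[(229+241/4,49+184/4)],.024)), "stop",jig(fish(s,T,[(229+483/4,49+270/4)],.024)))
from plant import order
order.close_job()
```

```text
disc, standoff [[-110.54924761  -14.03622325]] [[ 40.51520769 -59.59158397]]
rail top inner edge [[70.61134221 58.70803577]] stop [[119.92433951  40.88341488]]
the job is handed in; nothing more can be done
```

The block is home in the corner pocket and the job is handed in. I pushed it across the plate with the closed fingertips until its long side lay flat on the rail (about 6 N contact). I then slid it along the rail from behind its trailing end until it stopped hard against the stop (about 11 N), and lifted the hand clear. It was never gripped or lifted, and the robot's clock stood at about 13 s.

- **Fit:** in the last close picture the block's corners measure jig x 70 to 119 and y 23.1 to 58.6 mm. The rail's inner edge reads 58.7 in the same picture, so the whole view is about 1.3 mm low in y. The stop face reads 119.9, which leaves 0.6 to 1 mm unaccounted for, within calibration error. No gap shows at the rail or the stop, and the gap at the cheek is even at about 3 mm.
- **Other objects:** the stand-off measures within 0.5 mm of where it started.
    - **Disc:** it reads about 3.6 mm off in jig x. That was a hand-read pixel in the distorted side of the fisheye view, and the hand only passed clear above it, so I take it as reading error. The top camera could not confirm this because the arm covered the disc.
    - **Not measured:** I did not measure the items on the table. They look undisturbed in the final views; most of the gearmotor and the screwdriver is visible.

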